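Stopper the leaning stain bottle and put it away

ROBOT

A 6-joint arm with a two-finger parallel gripper is mounted at the origin on a cart in front of the work surface, level with it; the furniture and walls round the work are solid. World frame = base frame: x ahead of the robot, y to its left, z up, the work surface at z = 0. Lengths are in m, angles in rad, forces in N, time in s.
With the tool pointing down it reaches from about 0.35 to 0.875 m from the base axis. Payload 15.5 kg.
Tool frame: the origin (TCP) lies midway between the tips of the shut fingers; the grasp point (between the pads) lies behind it (ctrl.grip_depth is the z of the grasp point in the tool frame, in m); z points along the fingers, y is the line along which they close (so a half turn about z gives the same grasp; the last joint's range is limited). The gripper opens to 85 mm and grips with 20 to 120 N. Pads are 22 mm wide; open, the fingers measure 114 mm over their backs; the gripper's body (76 mm by 85 mm) begins 54 mm behind the grasp point. The pads swing forward as they close: fully open they stand 13 mm farther back than shut.
Start: joints at [1.038, 0.494, 1.345, -0, 1.302, -0.096], TCP at [0.264, 0.566, 0.231] pointing down, gripper open.
Joint ranges: [-2.91, 2.91], [-0.82, 2.16], [0.22, 2.67], [-1.22, 4.37], [0.12, 2.79], [-3.08, 3.08]. Speed limits (rad/s): [1.89, 1.89, 2.57, 3.01, 3.01, 3.01].

INTERFACE

Orientations are given as a rotation vector (axis times angle).
In Python, from bench import ctrl gives the robot as it stands.
- The arm moves only by the shell command python3 -m inch 'ROWS'. ROWS is JSON, a list of rows, each a list of 7 numbers: the shift along the world's x, y, z in m, then the turn, a rotation vector about the world's x, y, z in degrees, then the finger opening in m, from 0 to 0.0854. In form: [[dx, dy, dz, rx, ry, rz, fingers], ...]. A call has 1 to 12 rows; each row shifts and turns the commanded pose from where the row before left it; what a row does not reach is not made up. A row lasts 1/8 s, in which the tool goes at most 62.5 mm and 10.7 degrees, less where a joint would pass 70% of its speed; a pose out of reach is approached as far as the arm can. A call with a gripper value outside its range is refused whole. The fingers move at their own pace and stop on an object; the grip force is fixed at half the most. Time passes only in rows, so rows that do not move let the fingers close. It gives the time, the measured TCP pose, the force, the opening and the grip force at its end, in the units of the state.
- ctrl.observe(): the state, without advancing time (a new reading comes with each control period).
- ctrl.grab_frame(name): name is "side" or "top" or "wrist"; returns the picture (480x640x3 uint8, red, green, blue); there is no depth.
- ctrl.get_calibration(name): a dict with "K" (3x3 intrinsics, pixels), "extrinsics" (4x4, takes a point from camera to world coordinates). Camera axes: x right, y down, z forward; pixel columns grow to the right and rows downward; lengths in m; the calibration is good to about 2 mm. A picture is of the moment at which its call begins: read the wrist's pose just before it. get_calibration takes no time and is no camera call; for the wrist camera it gives the pose at the moment of the call.
- ctrl.sign_off(): hands the job in; it is judged then, once.
The state is a dict: "t": time; "qpos": joint angles; "qd": joint speeds; "tau": joint torques, N m; "tcp_pos": TCP position; "eef_rot": TCP orientation; "force": force on the tool from outside, world axes, zero at the start; "wrist_torque": the same for the moment, N m; "finger_gap": finger opening in m; "finger_force": force on a finger pad.
Only numpy, scipy, OpenCV 4.12 (cv2) and the standard library are available. Lean on these libraries where they do the work, as an engineer would, in place of code of your own. Each camera call takes 0.05 s, during which the arm holds its last target. There are 200 camera calls.

TASK

The amber bottle with the blue band was left leaning open in the steel rest. While it still leans there, close it with the blue stopper from the white block, pushed in until its head sits fully home on the rim; then lift the closed bottle out by its neck and stand it upright on the floor of the spill tray, in the free place between the red-banded bottle and the staining jar. Never tip the bottle further over, and leave the green stopper, the timer and the vessels in the tray where they stand.

Things in the scene. Friction and masses are not known exactly. Their poses are not given: they have to be found in the camera images.
- bottle: Round amber glass reagent bottle, open, white label with a blue band on its upper edge. Axis = own z. Origin: centre of its underside. Body 70 mm across from z=0 to 80, shoulder from 80 to 104, neck from 104 to 150, 33 (bottom) to 36 mm (top) across outside, rim bead (z=145 to 150) 38 mm across. 0.45 kg (varies by 20%). It starts leaning 30 degrees in the rest.
- bottle_mouth (a point): Centre of the bottle's mouth, in the plane of the rim, 150 mm above the bottle's origin; axes as the bottle's, z points out of the mouth. Tapered bore: 29 mm across at the rim, 27 mm at 30 mm depth, closed at 46 mm depth.
- bottle_rest: Fixed steel rest, foot 163x95 mm, that holds the bottle leaning 30 degrees towards the rest's own -x (towards the robot at yaw 0). A seat plate carries its underside, a V-shaped back with rubber strips its lower side up to 81 mm along its axis; the upper side is open, so the bottle lifts out along its own axis. Origin: on the bench under its middle.
- rest_seat (a point): Centre of the seat plate's upper face, where the middle of the bottle's underside starts; 25 mm to +x and 56 mm above the rest's origin.
- stopper_block: Fixed white block 52x164x34 mm (x, y, z) with three 29 mm through holes in a row along its own y at -55, 0 and +55 mm. Origin: centre of its underside. Two stoppers stand in it, blue and green in either of the holes at -55 and 0; the hole at +55 is empty.
- blue_stopper: Loose blue plastic stopper, 35 g. Origin: centre of its lower end; z = axis, towards the head. Tapered plug z=0 to 30 mm: 22 mm across near the end, 26.5 mm under the head (1.25 mm of play all round when home). Cylindrical ribbed head z=30 to 48 mm, 35 mm across. In the block the head's underside lies on the block's top, 34 mm above the bench; up to 1.5 mm of play.
- blue_stopper_seat (a point): Centre of the flat underside of the blue stopper's head, 30 mm above the stopper's origin, on its axis. It coincides with the mouth point when the stopper is fully home.
- green_stopper: Green stopper of the same shape and size, for another bottle; stays in the block. Origin: centre of its lower end.
- spill_tray: Fixed shallow grey tray, 160x310x22 mm (x, y, z), walls and floor 4 mm thick. Origin: centre of its underside; its floor is 4 mm above the bench. The free place is the middle of the tray, between the two vessels standing about 110 mm to its +y and -y side.
- red_bottle: Bottle of the same size, red band, closed with its red stopper (168 mm tall); stands in the tray at one side. Origin: centre of its underside.
- coplin_jar: Round glass staining jar with lid, 60 mm across, 108 mm tall; stands in the tray at the other side. Origin: centre of its underside.
- timer: White bench timer 60x68x18 mm lying on the bench. Origin: centre of its underside.

How it is judged:
By the outcome, as a careful person would: the job done as asked, in the order asked, and still so for the second after the job is handed in, with the robot touching nothing.
It also fails if it takes over 59 s, if anything falls off the work surface, if the arm or the gripper's body presses on something with over 40 N, if the wrist force passes 120 N, or if a joint passes its speed limit or range.

## Working session

There is one attempt and no reset: what is moved stays moved. The work goes in short steps, Python scripts to look and compute and a shell command to move; the robot and the scene stay as the last step left them, time stands still between calls to the robot, and variables do not carry over. Pictures are saved under pics/ and viewed, at most 10 in all, crops included, and the job is handed in when it is done.

```bash
ls; mkdir -p pics; python3 - <<'E'
from bench import ctrl
import cv2,numpy as np
np.set_printoptions(precision=4,suppress=True)
s=ctrl.observe(); print(s['t'],s['tcp_pos'],s['eef_rot'],s['finger_gap'],ctrl.grip_depth)
for n in ("top","side"):
    c=ctrl.get_calibration(n); print(n,c['K'],c['extrinsics'])
    cv2.imwrite(f'pics/{n}0.png',ctrl.grab_frame(n)[:,:,::-1])
E
```

```text
pics
0.0 [0.2642 0.566  0.2307] [-0.6805 -3.0666  0.0018] 0.0854160906115744 -0.0187
top [[602.9842   0.     316.3458]
 [  0.     602.9842 246.0821]
 [  0.       0.       1.    ]] [[ 0.0125 -0.9866  0.1627  0.3106]
 [-0.9997 -0.0155 -0.0172 -0.1191]
 [ 0.0195 -0.1625 -0.9865  1.3185]
 [ 0.      0.      0.      1.    ]]
side [[548.5652   0.     324.1152]
 [  0.     548.5652 232.547 ]
 [  0.       0.       1.    ]] [[ 0.9935 -0.0267  0.1111  0.362 ]
 [-0.1116 -0.4351  0.8934 -1.3201]
 [ 0.0245 -0.9    -0.4352  0.6972]
 [ 0.      0.      0.      1.    ]]
```

View pics/top0.png

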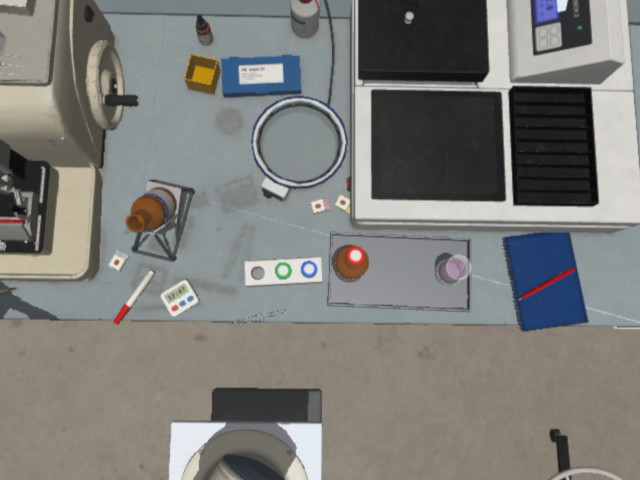

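View pics/side0.png

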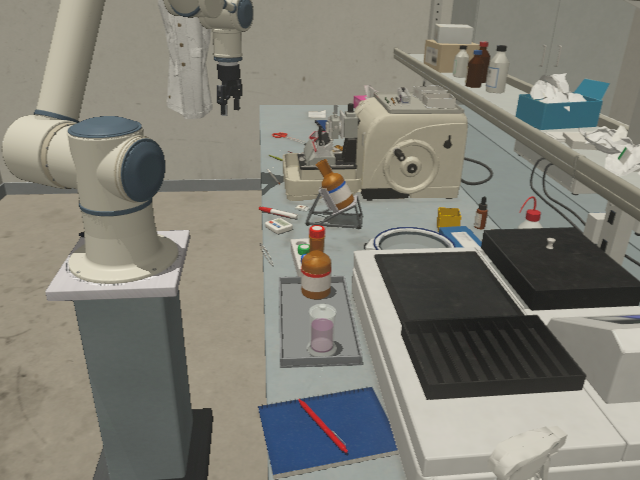

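The top view shows the rest and leaning bottle (mouth near (134,222)), the block with the blue stopper at (312,268) and green at (283,270), the red bottle at (352,258), the jar at (455,267) and tray corners near (331,233), (469,240), (470,310), (329,304). The side view confirms this, and the bottle leans towards the robot.

```bash
cat > h.py <<'E'
from bench import ctrl
import cv2,numpy as np
from scipy.spatial.transform import Rotation as R
np.set_printoptions(precision=4,suppress=True)
def ray(c,u,v):
    E=np.array(c['extrinsics']); d=E[:3,:3]@np.linalg.inv(c['K'])@[u,v,1]
    return E[:3,3],d
def onz(c,u,v,z):
    o,d=ray(c,u,v); return o+d*(z-o[2])/d[2]
def proj(c,P):
    E=np.array(c['extrinsics']); p=(np.atleast_2d(P)-E[:3,3])@E[:3,:3]; q=p@np.array(c['K']).T
    return q[:,:2]/q[:,2:]
E
python3 - <<'E'
from h import *
c=ctrl.get_calibration('top')
for n,u,v,z in [('blue',312,268,.052),('green',283,270,.052),('hole',258,272,.034),('mouth',134,222,.19),('red',355,256,.172),('jar',459,265,.11),('t1',331,233,.022),('t2',469,240,.022),('t3',470,310,.022),('t4',329,304,.022)]:
    print(n,onz(c,u,v,z))
w=ctrl.get_calibration('wrist'); s=ctrl.observe()
T=R.from_rotvec(s['eef_rot']).as_matrix(); E=np.array(w['extrinsics'])
print(w['K'],T.T@E[:3,:3],T.T@(E[:3,3]-s['tcp_pos']),T)
im=cv2.imread('pics/top0.png'); a=cv2.resize(im[165:285,95:215],None,fx=5,fy=5,interpolation=cv2.INTER_CUBIC)
cv2.imwrite('pics/rest.png',a)
E
```

```text
blue [ 0.4724 -0.1325  0.052 ]
green [ 0.4672 -0.0713  0.052 ]
hole [ 0.4643 -0.0173  0.034 ]
mouth [0.5377 0.208  0.19  ]
red [ 0.4816 -0.2137  0.172 ]
jar [ 0.4756 -0.4303  0.11  ]
t1 [ 0.554  -0.1734  0.022 ]
t2 [ 0.5433 -0.4765  0.022 ]
t3 [ 0.3902 -0.4742  0.022 ]
t4 [ 0.3989 -0.1704  0.022 ]
[[381.1829   0.     319.7522]
 [  0.     381.1829 238.4122]
 [  0.       0.       1.    ]] [[ 0.0006 -0.9505 -0.3106]
 [ 1.      0.0004  0.0007]
 [-0.0005 -0.3106  0.9505]] [ 0.078   0.0003 -0.1419] [[-0.9061  0.4231 -0.0005]
 [ 0.4231  0.9061 -0.001 ]
 [ 0.0001 -0.0011 -1.    ]]
```

View pics/rest.png

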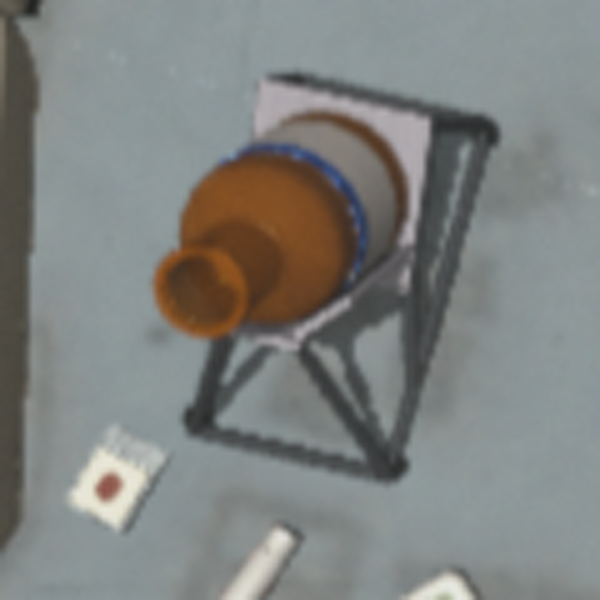

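```bash
python3 -m inch '[[0.024,-0.05,0.017,0,0,-8.9,0.0854],[0.024,-0.05,0.017,0,0,-8.9,0.0854],[0.024,-0.05,0.017,0,0,-8.9,0.0854],[0.024,-0.05,0.017,0,0,-8.9,0.0854],[0.024,-0.05,0.017,0,0,-8.9,0.0854],[0.024,-0.05,0.017,0,0,-8.9,0.0854],[0.024,-0.05,0.017,0,0,-8.9,0.0854],[0.024,-0.05,0.017,0,0,-8.9,0.0854],[0.024,-0.05,0.017,0,0,-8.9,0.0854],[0,0,0,0,0,0,0.0854],[0,0,0,0,0,0,0.0854]]'
python3 - <<'E'
from h import *
import pickle
s=ctrl.observe(); w=ctrl.get_calibration('wrist'); im=ctrl.grab_frame('wrist')[:,:,::-1]
pickle.dump(w,open('w1.pkl','wb')); cv2.imwrite('pics/w1.png',im)
print(s['t'],s['qpos'],w['extrinsics'])
E
```

```text
t: 1.48
tcp_pos: [0.4801, 0.1163, 0.3838]
eef_rot: [-2.494, -1.91, 0.001]
force: [-0.7, -0.4, -0.3]
finger_gap: 0.085
finger_force: 0.0
1.475 [0.1166 0.1825 1.4051 0.0002 1.5549 0.3804] [[ 0.9656 -0.2474 -0.0805  0.5024]
 [-0.2601 -0.9182 -0.2989  0.1927]
 [ 0.      0.3095 -0.9509  0.5258]
 [ 0.      0.      0.      1.    ]]
```

View pics/w1.png

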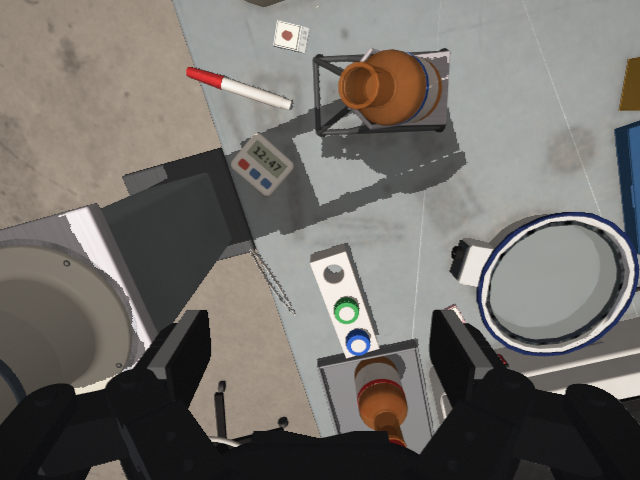

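The wrist view shows the mouth ellipse near (360,86), the rest foot corners near (316,58), (447,50), (446,130), (318,133), the blue stopper at (357,342), green at (346,310) and the empty hole at (333,273). I'll refine with an enlarged crop and colour masks.

```bash
python3 - <<'E'
from h import *
import pickle
w=pickle.load(open('w1.pkl','rb')); im=cv2.imread('pics/w1.png'); t=cv2.imread('pics/top0.png'); ct=ctrl.get_calibration('top')
def blob(im,lo,hi,box):
    x0,y0,x1,y1=box; h=cv2.cvtColor(im[y0:y1,x0:x1],cv2.COLOR_BGR2HSV); m=cv2.inRange(h,lo,hi)
    c=max(cv2.findContours(m,0,1)[0],key=cv2.contourArea); (u,v),(a,b),_=cv2.fitEllipse(c); return u+x0,v+y0,a,b
for n,lo,hi,bw,bt in [('blue',(105,120,60),(125,255,255),(335,320,380,365),(298,252,328,284)),('green',(45,90,40),(85,255,255),(325,290,370,330),(270,255,298,286))]:
    e=blob(im,lo,hi,bw); f=blob(t,lo,hi,bt); print(n,np.array(e),onz(w,e[0],e[1],.052),np.array(f),onz(ct,f[0],f[1],.052))
a=cv2.resize(im[35:145,305:465],None,fx=5,fy=5,interpolation=cv2.INTER_CUBIC); cv2.imwrite('pics/w1r.png',a)
E
```

```text
blue [357.7761 342.13    22.8194  26.1267] [ 0.4743 -0.1214  0.052 ] [308.5    268.8032  14.8279  14.9128] [ 0.4706 -0.1251  0.052 ]
green [346.1913 310.3444  23.6034  25.8283] [ 0.4705 -0.0675  0.052 ] [282.6677 270.3145  14.8958  15.0775] [ 0.4665 -0.0706  0.052 ]
```

View pics/w1r.png

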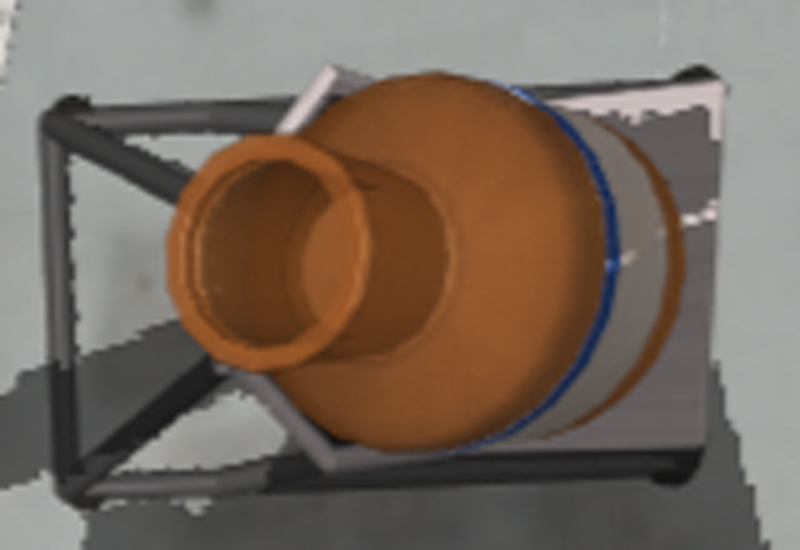

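The crop shows the rim ellipse centred at (269,253), i.e. (358.8,85.6) in the full image. The front bar of the foot runs (70,110)–(75,490), and its far corners are at (695,75) and (680,468).

```bash
python3 - <<'E'
from h import *
import pickle
w=pickle.load(open('w1.pkl','rb')); ct=ctrl.get_calibration('top')
f=lambda a,b:(305+a/5,35+b/5); g=lambda a,b:(95+a/5,165+b/5)
mw=onz(w,*f(269,253),.186); mt=onz(ct,*g(202,289),.186); print('mouth',mw,mt)
o1,d1=ray(w,*f(269,253)); o2,d2=ray(ct,*g(202,289))
st=np.linalg.lstsq(np.c_[d1,-d2],o2-o1,rcond=None)[0]; print('tri',o1+d1*st[0],o2+d2*st[1])
P=[onz(w,*f(*p),.006) for p in [(70,110),(75,490),(680,468),(695,75)]]
Q=[onz(ct,*g(*p),.006) for p in [(200,420),(395,468),(485,132)]]
print(np.array(P),np.mean(P,0)); print(np.array(Q))
for S in (P,Q):
    d=S[0]-S[1]; print('yaw',np.degrees(np.arctan2(-d[0],d[1]))); d=S[2]-S[1]; print(np.degrees(np.arctan2(d[1],d[0])),np.linalg.norm(d))
E
```

```text
mouth [0.5396 0.2062 0.186 ] [0.537  0.2064 0.186 ]
tri [0.5398 0.2063 0.1838] [0.5375 0.2071 0.1836]
[[0.5191 0.2583 0.006 ]
 [0.4967 0.1701 0.006 ]
 [0.6513 0.1342 0.006 ]
 [0.6703 0.2258 0.006 ]] [0.5843 0.1971 0.006 ]
[[0.5144 0.2555 0.006 ]
 [0.4945 0.1693 0.006 ]
 [0.6464 0.137  0.006 ]]
yaw -14.285376440754888
-13.068932622410381 0.1587275848945847
yaw -13.028496262320672
-12.00348718265187 0.15531089414860919
```

```bash
python3 -m inch '[[-0.0013,-0.04,-0.042,0,0,2.5,0.0854],[-0.0013,-0.04,-0.042,0,0,2.5,0.0854],[-0.0013,-0.04,-0.042,0,0,2.5,0.0854],[-0.0013,-0.04,-0.042,0,0,2.5,0.0854],[-0.0013,-0.04,-0.042,0,0,2.5,0.0854],[-0.0013,-0.04,-0.042,0,0,2.5,0.0854],[0,0,0,0,0,0,0.0854],[0,0,0,0,0,0,0.0854]]'
python3 - <<'E'
from h import *
s=ctrl.observe(); w=ctrl.get_calibration('wrist'); im=ctrl.grab_frame('wrist')[:,:,::-1].copy()
cv2.imwrite('pics/w2.png',im); print(s['t'],s['qpos'],ctrl.grip_depth)
h=cv2.cvtColor(im,cv2.COLOR_BGR2HSV)
for n,lo,hi in [('blue',(105,120,60),(125,255,255)),('green',(45,90,40),(85,255,255))]:
    for c in sorted(cv2.findContours(cv2.inRange(h,lo,hi),0,1)[0],key=cv2.contourArea)[-2:]:
        if len(c)<5: continue
        (u,v),ab,_=cv2.fitEllipse(c); print(n,u,v,ab,cv2.boundingRect(c),onz(w,u,v,.052))
E
```

```text
t: 2.52
tcp_pos: [0.4726, -0.1225, 0.1325]
eef_rot: [-2.222, -2.22, -0.0]
force: [-0.2, 0.1, -0.1]
finger_gap: 0.0852
finger_force: 0.0
2.525 [-0.3762  0.4391  1.7926  0.0003  0.9104 -0.375 ] -0.0187
blue 688.6126098632812 251.04229736328125 (146.9151611328125, 215.10348510742188) (607, 171, 33, 167) [ 0.7032 -0.1242  0.052 ]
blue 317.972900390625 251.1310272216797 (54.19949722290039, 56.54658126831055) (290, 223, 56, 57) [ 0.4733 -0.1241  0.052 ]
green 311.2028503417969 165.40924072265625 (57.703651428222656, 59.60280990600586) (282, 135, 60, 61) [ 0.4695 -0.0715  0.052 ]
```

View pics/w2.png

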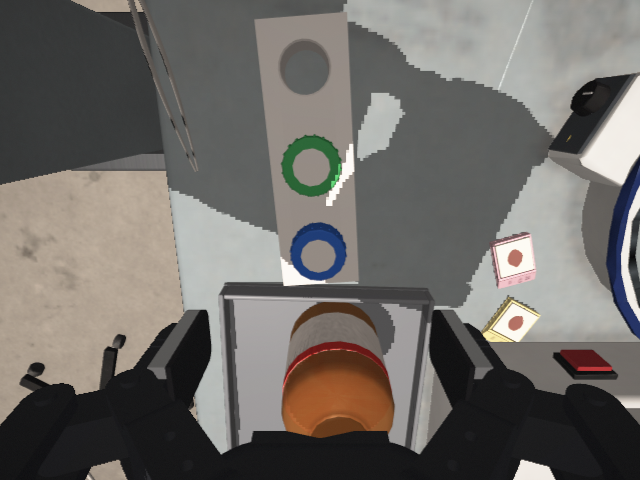

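The wrist picture shows the blue head with its light inner disc at about (318,256) and green at (312,165). There is about 20 mm free between the block and the tray wall. I'll refine the centre from the inner disc.

```bash
python3 - <<'E'
from h import *
w=ctrl.get_calibration('wrist'); im=cv2.imread('pics/w2.png')
h=cv2.cvtColor(im,cv2.COLOR_BGR2HSV)
for n,ch,box in [('blue',(95,130),(275,210,360,292)),('green',(40,90),(270,122,355,208))]:
    x0,y0,x1,y1=box; m=cv2.inRange(h[y0:y1,x0:x1],(ch[0],60,25),(ch[1],255,255))
    cs,hi=cv2.findContours(m,cv2.RETR_CCOMP,cv2.CHAIN_APPROX_NONE)
    for c,k in zip(cs,hi[0]):
        if cv2.contourArea(c)>150:
            (u,v),ab,_=cv2.fitEllipse(c); print(n,'inner' if k[3]>=0 else 'outer',u+x0,v+y0,ab,onz(w,u+x0,v+y0,.052))
    # profile along centre column
print(proj(w,[[.4733,-.126+d,z] for d,z in [(-.0175,.052),(.0175,.052),(.0175,.034)]]))
print([tuple(im[v,318]) for v in range(216,290,3)])
E
```

```text
blue outer 317.9772605895996 251.17223358154297 (55.023521423339844, 57.190216064453125) [ 0.4737 -0.1243  0.052 ]
blue inner 317.851318359375 255.71558380126953 (33.260520935058594, 35.49736022949219) [ 0.4736 -0.1273  0.052 ]
green outer 311.1455955505371 165.42072677612305 (58.45670700073242, 60.070438385009766) [ 0.4698 -0.0715  0.052 ]
green inner 310.8878364562988 166.83757781982422 (38.26641082763672, 38.661888122558594) [ 0.4697 -0.0723  0.052 ]
[[317.3972 279.5658]
 [317.2722 226.8217]
 [317.3977 219.0884]]
[(np.uint8(133), np.uint8(139), np.uint8(148)), (np.uint8(132), np.uint8(139), np.uint8(148)), (np.uint8(109), np.uint8(92), np.uint8(85)), (np.uint8(89), np.uint8(45), np.uint8(22)), (np.uint8(90), np.uint8(47), np.uint8(25)), (np.uint8(121), np.uint8(63), np.uint8(34)), (np.uint8(118), np.uint8(61), np.uint8(31)), (np.uint8(118), np.uint8(61), np.uint8(32)), (np.uint8(130), np.uint8(138), np.uint8(147)), (np.uint8(131), np.uint8(138), np.uint8(147)), (np.uint8(131), np.uint8(138), np.uint8(148)), (np.uint8(131), np.uint8(138), np.uint8(147)), (np.uint8(131), np.uint8(138), np.uint8(147)), (np.uint8(132), np.uint8(139), np.uint8(148)), (np.uint8(131), np.uint8(139), np.uint8(148)), (np.uint8(131), np.uint8(138), np.uint8(148)), (np.uint8(132), np.uint8(139), np.uint8(148)), (np.uint8(131), np.uint8(138), np.uint8(147)), (np.uint8(131), np.uint8(137), np.uint8(147)), (np.uint8(117), np.uint8(60), np.uint8(32)), (np.uint8(117), np.uint8(60), np.uint8(31)), (np.uint8(119), np.uint8(66), np.uint8(41)), (np.uint8(244), np.uint8(249), np.uint8(252)), (np.uint8(62), np.uint8(62), np.uint8(64)), (np.uint8(62), np.uint8(61), np.uint8(62))]
```

```bash
python3 -m inch '[[0.0008,-0.004,-0.03,0,0,0,0.06],[0,0,-0.03,0,0,0,0.06],[0,0,-0.025,0,0,0,0.06],[0,0,-0.0115,0,0,0,0.06],[0,0,0,0,0,0,0.06]]'; python3 -m inch '[[0,0,0,0,0,0,0.02],[0,0,0,0,0,0,0.02],[0,0,0,0,0,0,0.02],[0,0,0,0,0,0,0.02],[0,0,0,0,0,0,0.02],[0,0,0,0,0,0,0.02]]'
```

```text
t: 3.2
tcp_pos: [0.4736, -0.1271, 0.0361]
eef_rot: [2.223, 2.22, 0.0]
force: [0.6, 0.5, 0.4]
finger_gap: 0.0601
finger_force: 0.0
t: 3.95
tcp_pos: [0.4731, -0.1277, 0.037]
eef_rot: [2.224, 2.219, -0.0]
force: [-6.6, 0.2, 15.9]
finger_gap: 0.0329
finger_force: 58.0
```

```bash
python3 -m inch '[[0,0,0.004,0,0,0,0.02],[0,0,0.02,0,0,0,0.02],[0,0,0.04,0,0,0,0.02],[0,0,0.04,0,0,0,0.02],[0,0,0.04,0,0,0,0.02],[0,0,0,0,0,0,0.02]]'
python3 - <<'E'
from h import *
s=ctrl.observe(); w=ctrl.get_calibration('wrist'); im=ctrl.grab_frame('wrist')[:,:,::-1].copy()
cv2.imwrite('pics/w3.png',im); cv2.imwrite('pics/w3c.png',cv2.resize(im[280:480,190:450],None,fx=3,fy=3,interpolation=cv2.INTER_CUBIC))
print(s['t'],s['tcp_pos'],s['finger_gap'],proj(w,s['tcp_pos']))
E
```

```text
t: 4.7
tcp_pos: [0.4751, -0.1283, 0.183]
eef_rot: [2.22, 2.215, 0.004]
force: [0.3, 0.5, -2.2]
finger_gap: 0.0328
finger_force: 59.9
4.7 [ 0.4751 -0.1283  0.183 ] 0.03278361539055854 [[315.7848 313.2861]]
```

View pics/w3c.png

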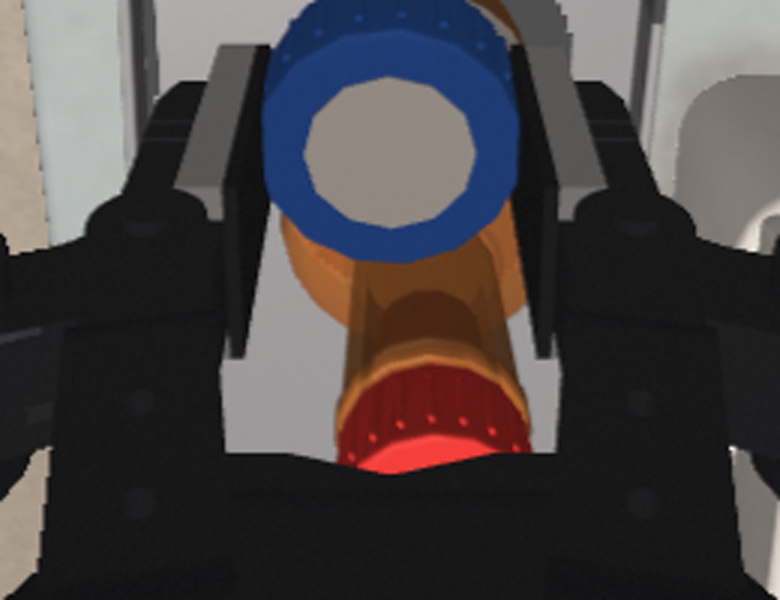

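The crop shows the blue head held between the pads. The disc centre is at about (320.3,330.7), and the top face spans crop x 262–520 and y 30–262.

```bash
python3 - <<'E'
from h import *
s=ctrl.observe(); w=ctrl.get_calibration('wrist'); T=R.from_rotvec(s['eef_rot']).as_matrix()
im=cv2.imread('pics/w3.png'); hsv=cv2.cvtColor(im,cv2.COLOR_BGR2HSV); m=cv2.inRange(hsv,(95,60,25),(130,255,255)); m[:,:260]=0;m[:,385:]=0;m[:250]=0;m[385:]=0
cs,hi=cv2.findContours(m,cv2.RETR_CCOMP,cv2.CHAIN_APPROX_NONE)
for c,k in zip(cs,hi[0]):
    if cv2.contourArea(c)>150: print('inner' if k[3]>=0 else 'outer',cv2.fitEllipse(c),cv2.boundingRect(c))
out=max(cs,key=cv2.contourArea)[:,0,:]
a=np.linspace(0,2*np.pi,120)
from scipy.optimize import minimize
inn=[cv2.fitEllipse(c) for c,k in zip(cs,hi[0]) if k[3]>=0 and cv2.contourArea(c)>300][0]
def mod(p):
    x,y,zt,tx,ty=p; Q=R.from_rotvec([tx,ty,0]).as_matrix()
    f=lambda r,z:proj(w,s['tcp_pos']+(np.array([x,y,zt])+np.c_[r*np.cos(a),r*np.sin(a),0*a+z]@Q.T)@T.T)
    return f
from scipy.spatial import cKDTree
def cost(p,full=False):
    f=mod(p); hull=cv2.convexHull(np.vstack([f(.0175,0),f(.0175,.018)]).astype(np.float32))[:,0]
    # dense hull
    H=np.vstack([np.linspace(hull[i-1],hull[i],8) for i in range(len(hull))])
    o=out[(out[:,0]>272)&(out[:,0]<368)]
    d=cKDTree(H).query(o)[0]
    e=cv2.fitEllipse(f(.0116,0).astype(np.float32))
    return np.mean(np.minimum(d,4)**2)+3*((e[0][0]-inn[0][0])**2+(e[0][1]-inn[0][1])**2)*.3
for tilt in (0,1):
    b=(lambda p:cost(np.r_[p,0,0])) if not tilt else cost
    r=minimize(b,[0,0,-.015]+[0,0]*tilt,method='Nelder-Mead',options=dict(initial_simplex=np.array([[0,0,-.015]+[0,0]*tilt]*(4+2*tilt))+np.vstack([np.zeros(3+2*tilt),np.diag([.003,.003,.003]+[.08,.08]*tilt)]),maxiter=2000,xatol=1e-5,fatol=1e-4)); print(r.x,r.fun)
E
```

```text
outer ((319.8959045410156, 317.0469970703125), (86.85106658935547, 104.33069610595703), 0.5368615984916687) (277, 261, 87, 107)
inner ((319.42913818359375, 330.3863830566406), (50.521766662597656, 57.30945587158203), 91.37936401367188) (290, 305, 60, 52)
[-0.0028  0.0016 -0.0089] 3.8479998784465885
[-0.0029  0.0016 -0.0091 -0.0123  0.066 ] 3.1691594624411086
```

```bash
python3 - <<'E'
from h import *
from scipy.optimize import minimize
from scipy.spatial import cKDTree
s=ctrl.observe(); w=ctrl.get_calibration('wrist'); T=R.from_rotvec(s['eef_rot']).as_matrix()
im=cv2.imread('pics/w3.png'); hsv=cv2.cvtColor(im,cv2.COLOR_BGR2HSV); m=cv2.inRange(hsv,(95,60,25),(130,255,255)); m[:,:260]=0;m[:,385:]=0;m[:250]=0;m[385:]=0
cs,hi=cv2.findContours(m,cv2.RETR_CCOMP,cv2.CHAIN_APPROX_NONE)
out=max(cs,key=cv2.contourArea)[:,0,:]; inc=[c for c,k in zip(cs,hi[0]) if k[3]>=0 and cv2.contourArea(c)>300][0][:,0,:]
a=np.linspace(0,2*np.pi,200)
def cost(p,rh):
    x,y,zt,tx,ty,ri=p; Q=R.from_rotvec([tx,ty,0]).as_matrix()
    f=lambda r,z:proj(w,s['tcp_pos']+(np.array([x,y,zt])+np.c_[r*np.cos(a),r*np.sin(a),0*a+z]@Q.T)@T.T)
    hull=cv2.convexHull(np.vstack([f(rh,0),f(rh,.018)]).astype(np.float32))[:,0]
    H=np.vstack([np.linspace(hull[i-1],hull[i],8) for i in range(len(hull))])
    o=out[(out[:,1]<290)|(out[:,1]>345)]
    return np.mean(np.minimum(cKDTree(H).query(o)[0],4)**2)+np.mean(cKDTree(f(ri,0)).query(inc)[0]**2)
for rh in (.0164,.0175):
  for zt in (-.009,-.012,-.0155):
   for tilt in (0,1):
    g=lambda q:cost([q[0],q[1],zt,tilt*q[2],tilt*q[3],q[4]],rh)
    x0=np.array([0,0,0,0,.0116]); r=minimize(g,x0,method='Nelder-Mead',options=dict(initial_simplex=np.vstack([x0,x0+np.diag([.003,.003,.08,.08,.001])]),maxiter=2000)); print(rh,zt,r.x,r.fun)
E
```

```text
0.0164 -0.009 [-0.0029  0.0016  0.0864 -0.0068  0.0114] 7.327834833173722
0.0164 -0.009 [-0.003   0.0015 -0.0157  0.0145  0.0115] 7.256866998258619
0.0164 -0.012 [-0.0009  0.0016  0.0448  0.007   0.0112] 5.685390521819267
0.0164 -0.012 [-0.0011  0.0015 -0.0177  0.0237  0.0113] 5.528817793518043
0.0164 -0.0155 [ 0.0013  0.0016  0.0498 -0.0155  0.0109] 4.9600951144390795
0.0164 -0.0155 [ 0.0011  0.0015 -0.0175  0.0357  0.011 ] 4.677922974051299
0.0175 -0.009 [-0.0026  0.0016  0.097  -0.0016  0.0114] 5.336329284819081
0.0175 -0.009 [-0.0028  0.0015 -0.0169  0.0476  0.0116] 4.844671499974748
0.0175 -0.012 [-0.0006  0.0016  0.0532 -0.0098  0.0112] 6.353059385444638
0.0175 -0.012 [-0.001   0.0015 -0.0175  0.057   0.0114] 5.631044472441186
0.0175 -0.0155 [ 0.0016  0.0016  0.0499 -0.0048  0.0109] 9.297422516017438
0.0175 -0.0155 [ 0.0012  0.0015 -0.0689  0.0937  0.0112] 7.835504950127854
```

```bash
python3 -m inch '[[0.003,0.043,0.02,0,0,-6.5,0.02],[0.003,0.043,0.02,0,0,-6.5,0.02],[0.003,0.043,0.02,-1.69,-7.3,0,0.02],[0.003,0.043,0.015,-1.69,-7.3,0,0.02],[0.003,0.043,0,-1.69,-7.3,0,0.02],[0.003,0.043,0,-1.69,-7.3,0,0.02],[0.003,0.043,0,0,0,0,0.02],[0.002,0.043,0,0,0,0,0.02],[0,0,0,0,0,0,0.02],[0,0,0,0,0,0,0.02]]'
python3 - <<'E'
from h import *
import pickle
s=ctrl.observe(); w=ctrl.get_calibration('wrist'); im=ctrl.grab_frame('wrist')[:,:,::-1].copy()
pickle.dump((s,w),open('w4.pkl','wb')); cv2.imwrite('pics/w4.png',im)
cv2.imwrite('pics/w4c.png',cv2.resize(im[140:390,190:450],None,fx=2.3,fy=2.3,interpolation=cv2.INTER_CUBIC))
T=R.from_rotvec(s['eef_rot']).as_matrix()
print(s['t'],s['qpos'],s['tcp_pos'],T,s['finger_gap']); print(proj(w,[s['tcp_pos'],[.538,.2063,.186]]))
E
```

```text
t: 6.0
tcp_pos: [0.4954, 0.2033, 0.2533]
eef_rot: [2.135, 1.69, 0.414]
force: [0.2, 0.4, -0.8]
finger_gap: 0.0324
finger_force: 59.9
6.0 [ 0.4725  0.2287  1.8454 -0.4755  0.7447  1.0049] [0.4954 0.2033 0.2533] [[ 0.2316  0.8593  0.456 ]
 [ 0.9728 -0.2009 -0.1154]
 [-0.0075  0.4703 -0.8825]] 0.03241029308221458
[[316.9006 314.9865]
 [324.9031 230.1779]]
```

View pics/w4c.png

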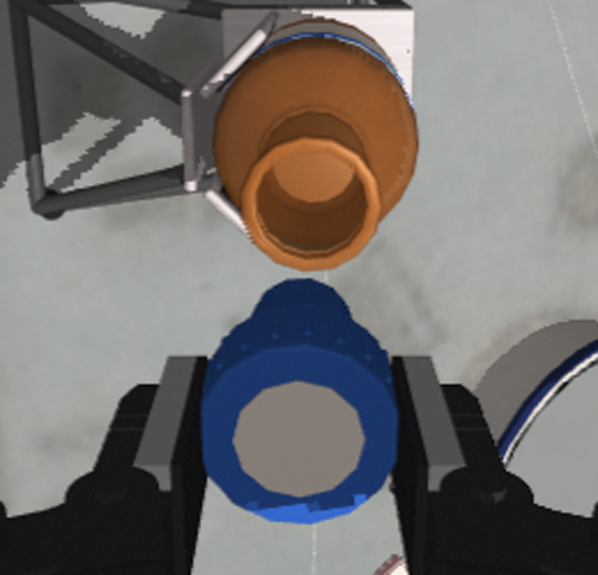

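The crop shows the mouth ellipse centred at crop (310.5,203.5), or (325.0,228.5) in the image. The plug tip is at about (305,300) in the crop and the head disc at (299,439). It is nicely lined up, with small corrections left.

```bash
python3 - <<'E'
from h import *
import pickle
s,w=pickle.load(open('w4.pkl','rb')); T=R.from_rotvec(s['eef_rot']).as_matrix(); p=np.array(s['tcp_pos'])
f=lambda a,b:(190+a/2.3,140+b/2.3)
def attz(u,v,z):   # tool coords of pixel at tool depth z
    o,d=ray(w,u,v); o=T.T@(o-p); d=T.T@d; return o+d*(z-o[2])/d[2]
print('disc',attz(*f(299,439),-.0155))
for z in (.0305,.0325): print('tip',attz(*f(304,322),z), 'tipfar edge',attz(*f(305,279),z))
for z in (.075,.08,.085): print('mouth',z,attz(*f(310.5,203.5),z), attz(*f(240,203),z)[1],attz(*f(381,203),z)[1])
print('world at z.186',onz(w,*f(310.5,203.5),.186))
yaw=np.radians(-13); a=np.array([-.5*np.cos(yaw),-.5*np.sin(yaw),np.cos(np.pi/6)])
c=np.cross(T[:,2],-a); print('rotdeg',np.degrees(np.arcsin(np.linalg.norm(c)))*c/np.linalg.norm(c))
for m in ([.5368,.2063,.186],): print('mouth in tool',T.T@(np.array(m)-p))
E
```

```text
disc [ 0.002   0.0013 -0.0155]
tip [0.0022 0.0024 0.0305] tipfar edge [0.012  0.0026 0.0305]
tip [0.0013 0.0024 0.0325] tipfar edge [0.0112 0.0026 0.0325]
mouth 0.075 [0.0154 0.0044 0.075 ] -0.013770502687859558 0.022485454739476805
mouth 0.08 [0.0139 0.0044 0.08  ] -0.01411258314861838 0.02298172294844041
mouth 0.085 [0.0124 0.0045 0.085 ] -0.0144546636093772 0.023477991157404014
world at z.186 [0.5383 0.2073 0.186 ]
rotdeg [ 0.0377 -2.0095  0.2822]
mouth in tool [0.013  0.0033 0.0779]
```

```bash
python3 -m inch '[[0.0108,0.0036,-0.0175,0,-1,0.15,0.02],[0.0109,0.0037,-0.0175,0,-1,0.15,0.02],[0,0,0,0,0,0,0.02],[0,0,0,0,0,0,0.02]]'
python3 - <<'E'
from h import *
import pickle
s=ctrl.observe(); w=ctrl.get_calibration('wrist'); im=ctrl.grab_frame('wrist')[:,:,::-1].copy()
pickle.dump((s,w),open('w5.pkl','wb')); cv2.imwrite('pics/w5.png',im)
cv2.imwrite('pics/w5c.png',cv2.resize(im[180:380,230:420],None,fx=3,fy=3,interpolation=cv2.INTER_CUBIC))
T=R.from_rotvec(s['eef_rot']).as_matrix(); print(T)
E
```

```text
t: 6.55
tcp_pos: [0.5176, 0.2102, 0.2196]
eef_rot: [2.113, 1.674, 0.451]
force: [-0.4, -0.4, -0.7]
finger_gap: 0.0323
finger_force: 59.9
[[ 0.2281  0.8425  0.488 ]
 [ 0.9736 -0.1981 -0.113 ]
 [ 0.0015  0.501  -0.8655]]
```

View pics/w5c.png

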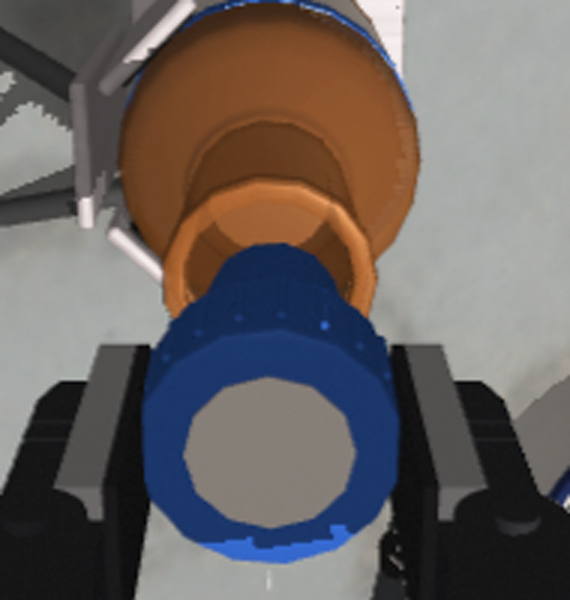

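Rim centre is at crop x≈270 against plug tip ≈276, so a lateral correction of about 1 mm is needed. I'll make it and start the insertion along the axis.

```bash
python3 -m inch '[[-0.0007,0.0007,-0.0005,0,0,0,0.02],[0.0024,-0.0006,-0.0043,0,0,0,0.02],[0.0024,-0.0006,-0.0043,0,0,0,0.02],[0.0024,-0.0006,-0.0043,0,0,0,0.02],[0,0,0,0,0,0,0.02]]'; python3 -m inch '[[0.0024,-0.0006,-0.0043,0,0,0,0.02],[0,0,0,0,0,0,0.02]]'
```

```text
t: 7.22
tcp_pos: [0.5242, 0.2096, 0.2053]
eef_rot: [2.112, 1.675, 0.451]
force: [-0.2, -0.6, -0.4]
finger_gap: 0.0326
finger_force: 59.9
t: 7.48
tcp_pos: [0.5266, 0.2091, 0.2011]
eef_rot: [2.112, 1.675, 0.451]
force: [0.7, 0.9, -0.2]
finger_gap: 0.0326
finger_force: 59.9
```

```bash
python3 -m inch '[[0.0024,-0.0006,-0.0043,0,0,0,0.02],[0,0,0,0,0,0,0.02]]'
```

```text
t: 7.72
tcp_pos: [0.529, 0.2085, 0.1968]
eef_rot: [2.112, 1.675, 0.451]
force: [-0.1, 0.1, -0.1]
finger_gap: 0.0325
finger_force: 59.9
```

```bash
python3 -m inch '[[0.0012,-0.0003,-0.0022,0,0,0,0.02],[0.0012,-0.0003,-0.0022,0,0,0,0.02],[0,0,0,0,0,0,0.02]]';  python3 -m inch '[[0.0007,-0.0002,-0.0013,0,0,0,0.02],[0.0007,-0.0002,-0.0013,0,0,0,0.02],[0,0,0,0,0,0,0.02]]'
```

```text
t: 8.1
tcp_pos: [0.5314, 0.2079, 0.1926]
eef_rot: [2.112, 1.675, 0.452]
force: [0.8, 0.2, -0.5]
finger_gap: 0.0325
finger_force: 59.9
t: 8.48
tcp_pos: [0.5328, 0.2076, 0.1901]
eef_rot: [2.112, 1.675, 0.452]
force: [-0.5, 0.7, -0.4]
finger_gap: 0.0325
finger_force: 59.9
```

```bash
python3 -m inch '[[0.0005,-0.0001,-0.0009,0,0,0,0.02],[0.0005,-0.0001,-0.0009,0,0,0,0.02],[0,0,0,0,0,0,0.02]]'
```

```text
t: 8.85
tcp_pos: [0.5338, 0.2074, 0.1884]
eef_rot: [2.112, 1.675, 0.452]
force: [0.4, -0.3, 0.2]
finger_gap: 0.0327
finger_force: 59.9
```

```bash
python3 -m inch '[[0.0005,-0.0001,-0.0009,0,0,0,0.02],[0,0,0,0,0,0,0.02]]'
```

```text
t: 9.1
tcp_pos: [0.5341, 0.2074, 0.1881]
eef_rot: [2.112, 1.675, 0.453]
force: [-11.6, 1.7, 14.8]
finger_gap: 0.0325
finger_force: 61.8
```

```bash
python3 -m inch '[[0,0,0,0,0,0,0.06],[0,0,0,0,0,0,0.06],[0,0,0,0,0,0,0.06],[0,0,0,0,0,0,0.06],[-0.0065,0.0015,0.0115,0,0,0,0.06],[-0.0065,0.0015,0.0115,0,0,0,0.06],[-0.0065,0.0015,0.0115,0,0,0,0.0],[0,0,0,0,0,0,0],[0,0,0,0,0,0,0],[0,0,0,0,0,0,0],[0,0,0,0,0,0,0],[0,0,0,0,0,0,0]]'
python3 - <<'E'
from h import *
import pickle
s=ctrl.observe(); w=ctrl.get_calibration('wrist'); im=ctrl.grab_frame('wrist')[:,:,::-1].copy()
t=ctrl.grab_frame('side')[:,:,::-1]
pickle.dump((s,w),open('w6.pkl','wb'))
a=cv2.resize(im[150:390,200:440],(480,480),interpolation=cv2.INTER_CUBIC); b=cv2.resize(t[150:240,300:360],(320,480),interpolation=cv2.INTER_CUBIC)
cv2.imwrite('pics/w6.png',np.hstack([a,b]))
E
```

```text
t: 10.6
tcp_pos: [0.5148, 0.2117, 0.2218]
eef_rot: [2.112, 1.675, 0.451]
force: [0.4, -0.1, -0.2]
finger_gap: -0.0001
finger_force: 0.0
```

View pics/w6.png

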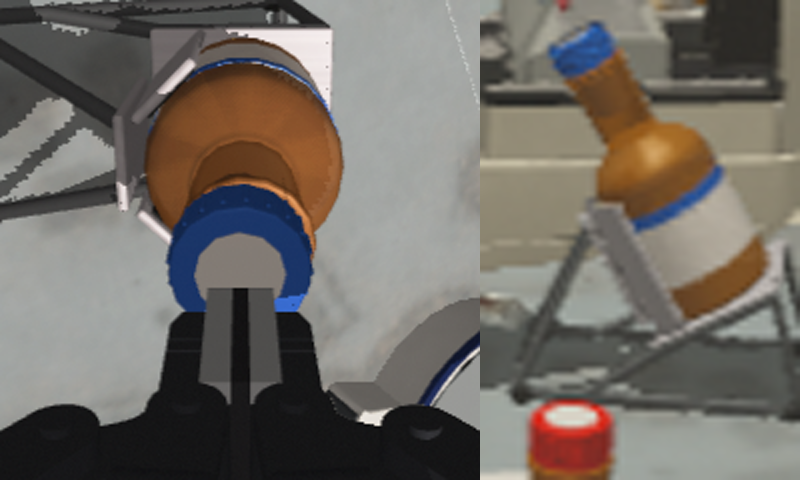

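The wrist half shows the stopper sitting in the mouth with its head on the rim. The side half shows the bottle still leaning in the rest with the stopper in line. Next I'll press the head with the shut fingers to make sure it is home.

```bash
python3 -m inch '[[0.0044,-0.001,-0.0078,0,0,0,0],[0.0044,-0.001,-0.0078,0,0,0,0],[0,0,0,0,0,0,0]]'; python3 -m inch '[[0.001,-0.0002,-0.0017,0,0,0,0],[0,0,0,0,0,0,0]]'
```

```text
t: 11.08
tcp_pos: [0.5236, 0.2094, 0.2054]
eef_rot: [2.112, 1.675, 0.45]
force: [0.4, -0.5, -0.1]
finger_gap: -0.0001
finger_force: 0.0
t: 11.32
tcp_pos: [0.5246, 0.2096, 0.2047]
eef_rot: [2.112, 1.675, 0.452]
force: [0.8, -0.3, 0.2]
finger_gap: -0.0002
finger_force: 0.0
```

```bash
python3 -m inch '[[0.0005,-0.0001,-0.0009,0,0,0,0],[0,0,0,0,0,0,0]]'
```

```text
t: 11.58
tcp_pos: [0.5251, 0.2095, 0.2038]
eef_rot: [2.112, 1.675, 0.452]
force: [-0.3, -0.5, -0.3]
finger_gap: -0.0001
finger_force: 0.0
```

```bash
python3 -m inch '[[0.0005,-0.0001,-0.0009,0,0,0,0],[0,0,0,0,0,0,0]]'
```

```text
t: 11.82
tcp_pos: [0.5256, 0.2094, 0.2028]
eef_rot: [2.112, 1.675, 0.452]
force: [-0.5, 0.9, -0.6]
finger_gap: -0.0001
finger_force: 0.0
```

```bash
python3 -m inch '[[0.0005,-0.0001,-0.0009,0,0,0,0],[0,0,0,0,0,0,0]]'
```

```text
t: 12.08
tcp_pos: [0.5261, 0.2093, 0.2019]
eef_rot: [2.112, 1.675, 0.452]
force: [-0.1, -0.4, 0.6]
finger_gap: 0.0002
finger_force: 0.0
```

```bash
python3 -m inch '[[0.0005,-0.0001,-0.0009,0,0,0,0],[0,0,0,0,0,0,0]]'
```

```text
t: 12.32
tcp_pos: [0.5266, 0.2092, 0.201]
eef_rot: [2.112, 1.675, 0.452]
force: [-0.1, 0.1, -0.0]
finger_gap: 0.0001
finger_force: 0.0
```

```bash
python3 -m inch '[[0.0005,-0.0001,-0.0009,0,0,0,0],[0,0,0,0,0,0,0]]'
```

```text
t: 12.58
tcp_pos: [0.527, 0.2091, 0.2008]
eef_rot: [2.111, 1.675, 0.453]
force: [-9.4, 0.3, 14.4]
finger_gap: -0.0004
finger_force: 8.6
```

```bash
python3 -m inch '[[0.0005,-0.0001,-0.0009,0,0,0,0],[0,0,0,0,0,0,0]]'
```

```text
t: 12.82
tcp_pos: [0.5273, 0.2091, 0.2007]
eef_rot: [2.111, 1.675, 0.454]
force: [-21.4, 1.0, 31.7]
finger_gap: -0.0001
finger_force: 19.1
```

```bash
python3 -m inch '[[0.0005,-0.0001,-0.0009,0,0,0,0],[0,0,0,0,0,0,0]]'
```

```text
t: 13.08
tcp_pos: [0.5276, 0.2092, 0.2006]
eef_rot: [2.111, 1.674, 0.455]
force: [-33.5, 1.6, 50.9]
finger_gap: 0.0002
finger_force: 30.0
```

```bash
python3 -m inch '[[-0.0049,0.0011,0.0087,0,0,0,0],[0,0,0,0,0,0,0.066],[0,0,0,0,0,0,0.066],[0,0,0,0,0,0,0.066],[0,0,0,0,0,0,0.066],[0,0,0,0,0,0,0.066],[0.0066,-0.0015,-0.0117,0,0,0,0.066],[0.0066,-0.0015,-0.0117,0,0,0,0.066],[0.0066,-0.0015,-0.0117,0,0,0,0.066],[0,0,0,0,0,0,0.066]]'; python3 -m inch '[[0.0066,-0.0015,-0.0117,0,0,0,0.066],[0,0,0,0,0,0,0.066]]'
```

```text
t: 14.32
tcp_pos: [0.543, 0.205, 0.1705]
eef_rot: [2.113, 1.675, 0.449]
force: [-0.4, -0.8, -0.6]
finger_gap: 0.066
finger_force: 0.0
t: 14.58
tcp_pos: [0.5497, 0.2038, 0.1595]
eef_rot: [2.112, 1.675, 0.451]
force: [0.1, -0.7, 0.1]
finger_gap: 0.0659
finger_force: 0.0
```

```bash
python3 -m inch '[[0.0033,-0.0007,-0.0054,0,0,0,0.066],[0.0032,-0.0007,-0.0054,0,0,0,0.066],[0,0,0,0,0,0,0.066]]'; python3 -m inch '[[0,0,0,0,0,0,0.045],[0,0,0,0,0,0,0.045],[0,0,0,0,0,0,0.02],[0,0,0,0,0,0,0.02],[0,0,0,0,0,0,0.02]]'
```

```text
t: 14.95
tcp_pos: [0.5561, 0.2025, 0.149]
eef_rot: [2.112, 1.675, 0.451]
force: [-0.1, 0.2, 0.6]
finger_gap: 0.0663
finger_force: 0.0
t: 15.58
tcp_pos: [0.5564, 0.2027, 0.15]
eef_rot: [2.111, 1.675, 0.453]
force: [-0.5, -1.2, 5.1]
finger_gap: 0.0338
finger_force: 59.0
```

```bash
python3 -m inch '[[-0.0024,0.0006,0.0043,0,0,0,0.02],[-0.0049,0.0011,0.0087,0,0,0,0.02],[0,0,0,0,0,0,0.02]]'
```

```text
t: 15.95
tcp_pos: [0.5489, 0.2045, 0.1631]
eef_rot: [2.111, 1.675, 0.453]
force: [2.1, -0.4, -1.1]
finger_gap: 0.0342
finger_force: 60.5
```

```bash
python3 -m inch '[[-0.0073,0.0017,0.013,0,0,0,0.02],[-0.0073,0.0017,0.013,0,0,0,0.02],[-0.0073,0.0017,0.013,0,0,0,0.02],[-0.0073,0.0017,0.013,0,0,0,0.02],[-0.0073,0.0017,0.013,0,0,0,0.02],[-0.0073,0.0017,0.013,0,0,0,0.02],[0,0,0,0,0,0,0.02]]'
python3 - <<'E'
from h import *
s=ctrl.observe(); t=ctrl.grab_frame('side')[:,:,::-1]; im=ctrl.grab_frame('wrist')[:,:,::-1]
a=cv2.resize(t[110:260,260:400],(448,480),interpolation=cv2.INTER_CUBIC); b=cv2.resize(im[150:420,200:398],(352,480))
cv2.imwrite('pics/s7.png',np.hstack([a,b])); print(s['force'],s['qpos'],s['wrist_torque'])
E
```

```text
t: 16.82
tcp_pos: [0.5048, 0.2149, 0.2416]
eef_rot: [2.111, 1.675, 0.454]
force: [-0.4, 0.9, -3.3]
finger_gap: 0.034
finger_force: 60.9
[-0.4128  0.9284 -3.3455] [ 0.4965  0.2607  1.8609 -0.551   0.6853  1.0988] [0.1905 0.6941 0.0081]
```

View pics/s7.png

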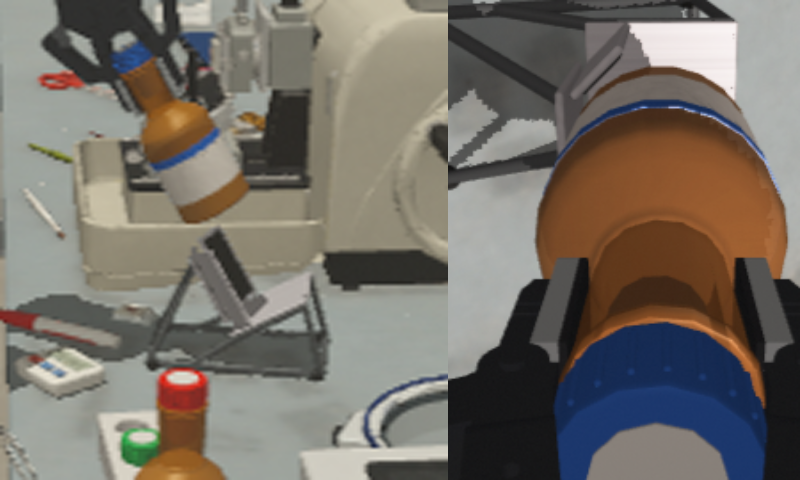

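The side half shows the closed bottle clear of the rest and in line with the gripper. The wrist half shows the head tight on the rim. That brings me to 11 pictures viewed, one over the limit of 10, so from here I use numbers only.

```bash
python3 -m inch '[[0,-0.005,0.025,0,0,0,0.02],[0,-0.01,0.03,0,0,0,0.02],[0,-0.02,0.03,0,0,0,0.02],[-0.003,-0.03,0,1.13,4.88,0,0.02],[-0.003,-0.03,0,1.13,4.88,0,0.02],[-0.003,-0.03,0,1.13,4.88,0,0.02],[-0.003,-0.03,0,1.13,4.88,0,0.02],[-0.003,-0.03,0,1.13,4.88,0,0.02],[-0.003,-0.03,0,1.13,4.88,0,0.02],[0,0,0,0,0,0,0.02],[0,0,0,0,0,0,0.02]]'
python3 - <<'E'
from h import *
s=ctrl.observe(); print(R.from_rotvec(s['eef_rot']).as_matrix(),s['qpos'])
c=ctrl.get_calibration('top'); im=ctrl.grab_frame('top')[:,:,::-1]; cv2.imwrite('pics/t8.png',im)
E
```

```text
t: 18.3
tcp_pos: [0.487, -0.0006, 0.3249]
eef_rot: [-2.462, -1.951, -0.001]
force: [-0.8, -0.3, -4.1]
finger_gap: 0.0339
finger_force: 62.0
[[ 0.2285  0.9735  0.0002]
 [ 0.9735 -0.2285  0.0003]
 [ 0.0004  0.0001 -1.    ]] [-0.1242  0.2091  1.5289  0.0003  1.4034  0.1063]
```

```bash
python3 -m inch '[[-0.0015,-0.0405,0,0,0,1.65,0.02],[-0.0015,-0.0405,0,0,0,1.65,0.02],[-0.0015,-0.0405,0,0,0,1.65,0.02],[-0.0015,-0.0405,0,0,0,1.65,0.02],[-0.0015,-0.0405,0,0,0,1.65,0.02],[-0.0015,-0.0405,0,0,0,1.65,0.02],[-0.0015,-0.0405,0,0,0,1.65,0.02],[-0.0015,-0.0405,0,0,0,1.65,0.02],[0,0,0,0,0,0,0.02],[0,0,0,0,0,0,0.02]]'
python3 - <<'E'
from h import *
s=ctrl.observe(); print(R.from_rotvec(s['eef_rot']).as_matrix(),s['qpos'])
w=ctrl.get_calibration('wrist'); im=ctrl.grab_frame('wrist')[:,:,::-1]; cv2.imwrite('pics/w9.png',im)
c=ctrl.get_calibration('top'); t=cv2.imread('pics/top0.png'); h=cv2.cvtColor(t,cv2.COLOR_BGR2HSV)
m=cv2.inRange(h,(0,170,120),(8,255,255))|cv2.inRange(h,(172,150,120),(180,255,255)); m[:, :335]=0; m[:,375:]=0; m[:240]=0;m[280:]=0
k=max(cv2.findContours(m,0,1)[0],key=cv2.contourArea); e=cv2.fitEllipse(k); print('red top',e,onz(c,*e[0],.172))
E
```

```text
t: 19.6
tcp_pos: [0.4751, -0.3237, 0.3253]
eef_rot: [-2.22, -2.222, -0.001]
force: [0.1, 0.0, -4.0]
finger_gap: 0.0339
finger_force: 62.7
[[-0.001   1.      0.0003]
 [ 1.      0.001   0.0008]
 [ 0.0008  0.0003 -1.    ]] [-0.7024  0.3452  1.3307  0.0008  1.4659 -0.7035]
red top ((355.1768493652344, 255.4805145263672), (17.24761390686035, 18.476226806640625), 120.27882385253906) [ 0.4826 -0.214   0.172 ]
```

```bash
python3 -m inch '[[0,-0.0008,-0.035,0,0,0,0.02],[0,0,-0.04,0,0,0,0.02],[0,0,-0.04,0,0,0,0.02],[0,0,-0.04,0,0,0,0.02],[0,0,-0.03,0,0,0,0.02],[0,0,-0.015,0,0,0,0.02],[0,0,0,0,0,0,0.02]]'; python3 -m inch '[[0,0,-0.004,0,0,0,0.02],[0,0,-0.003,0,0,0,0.02],[0,0,0,0,0,0,0.02]]'
```

```text
t: 20.52
tcp_pos: [0.4751, -0.3246, 0.1253]
eef_rot: [-2.219, -2.222, -0.001]
force: [0.2, 0.0, -4.3]
finger_gap: 0.0336
finger_force: 62.7
t: 20.9
tcp_pos: [0.4751, -0.3254, 0.1188]
eef_rot: [2.221, 2.222, 0.001]
force: [-0.0, 0.2, -3.7]
finger_gap: 0.0339
finger_force: 62.7
```

```bash
python3 -m inch '[[0,0,-0.002,0,0,0,0.02],[0,0,-0.0015,0,0,0,0.02],[0,0,0,0,0,0,0.02]]'
```

```text
t: 21.28
tcp_pos: [0.4749, -0.3253, 0.1149]
eef_rot: [-2.221, -2.222, -0.001]
force: [0.6, -0.5, -4.7]
finger_gap: 0.0335
finger_force: 62.7
```

```bash
python3 -m inch '[[0,0,-0.001,0,0,0,0.02],[0,0,0,0,0,0,0.02]]'
```

```text
t: 21.52
tcp_pos: [0.475, -0.3253, 0.1139]
eef_rot: [-2.221, -2.222, -0.001]
force: [0.1, 0.7, -4.9]
finger_gap: 0.0337
finger_force: 62.7
```

```bash
python3 -m inch '[[0,0,-0.001,0,0,0,0.02],[0,0,0,0,0,0,0.02]]'
```

```text
t: 21.78
tcp_pos: [0.4752, -0.3256, 0.1133]
eef_rot: [2.22, 2.222, 0.001]
force: [-0.6, 0.1, 1.0]
finger_gap: 0.0336
finger_force: 62.9
```

```bash
python3 -m inch '[[0,0,-0.0004,0,0,0,0.02],[0,0,0,0,0,0,0.02],[0,0,0,0,0,0,0.066],[0,0,0,0,0,0,0.066],[0,0,0,0,0,0,0.066],[0,0,0,0,0,0,0.066],[0,0,0,0,0,0,0.066]]'; python3 -m inch '[[0,0,0.015,0,0,0,0.066],[0,0,0.02,0,0,0,0.066],[0,0,0.03,0,0,0,0.066],[0,0,0.04,0,0,0,0.066],[0,0,0.04,0,0,0,0.066],[0,0.03,0.04,0,0,0,0.066],[0,0.05,0,0,0,0,0.066],[0,0.05,0,0,0,0,0.066],[0,0.05,0,0,0,0,0.066],[0,0.05,0,0,0,0,0.066],[0,0,0,0,0,0,0.066]]'
python3 - <<'E'
from h import *
c=ctrl.get_calibration('top'); im=ctrl.grab_frame('top')[:,:,::-1].copy(); t0=cv2.imread('pics/top0.png'); cv2.imwrite('pics/t10.png',im)
s=ctrl.observe(); print(s['t'],s['tcp_pos'])
def fit(im,lo,hi,box,z):
    x0,y0,x1,y1=box; m=cv2.inRange(cv2.cvtColor(im[y0:y1,x0:x1],cv2.COLOR_BGR2HSV),lo,hi)
    k=max(cv2.findContours(m,0,1)[0],key=cv2.contourArea); e=cv2.fitEllipse(k); u,v=e[0][0]+x0,e[0][1]+y0
    return np.array([u,v]),e[1],onz(c,u,v,z)
print('blue now',fit(im,(100,100,40),(130,255,255),(375,225,450,295),.172))
hv=cv2.cvtColor(im[225:310,360:465],cv2.COLOR_BGR2HSV); m=cv2.inRange(hv,(5,120,30),(20,255,255)); k=max(cv2.findContours(m,0,1)[0],key=cv2.contourArea); b=cv2.boundingRect(k); print('amber bbox',b[0]+360,b[1]+225,b[2:])
for n,i in (('old',t0),('new',im)):
    print(n,'red',fit(i,(0,170,120),(8,255,255),(335,240,375,280),.172)[0],'green',fit(i,(45,90,40),(85,255,255),(270,255,298,286),.052)[0])
d=cv2.absdiff(im,t0).max(2); 
for n,(x0,y0,x1,y1) in dict(jar=(430,248,472,290),timer=(158,275,203,322),red=(332,240,374,285),green=(270,255,297,286)).items(): print(n,(d[y0:y1,x0:x1]>40).sum(),d[y0:y1,x0:x1].size)
print('proj model: top centre, bottom centre',proj(c,[[.4727,-.3235,.172],[.4727,-.3235,.004]]))
E
```

```text
t: 22.65
tcp_pos: [0.475, -0.3253, 0.1126]
eef_rot: [-2.221, -2.222, -0.001]
force: [-0.4, 0.3, 0.2]
finger_gap: 0.066
finger_force: 0.0
t: 24.02
tcp_pos: [0.4746, -0.0926, 0.2988]
eef_rot: [2.217, 2.226, 0.002]
force: [0.6, -0.2, 0.0]
finger_gap: 0.0663
finger_force: 0.0
24.075 [ 0.475  -0.0942  0.2987]
blue now (array([413.6405, 260.5514]), (17.262996673583984, 17.526567459106445), array([ 0.4744, -0.3268,  0.172 ]))
amber bbox 391 251 (32, 32)
old red [355.1768 255.4805] green [282.6677 270.3145]
new red [355.138  255.5244] green [278.586  270.0099]
jar 0 1764
timer 1239 2115
red 105 1890
green 568 837
proj model: top centre, bottom centre [[411.9469 261.4221]
 [398.517  271.9102]]
```

```bash
python3 -m inch '[[0,-0.06,0.03,0,0,0,0.066],[0,-0.06,0.03,0,0,0,0.066],[0,-0.06,0.03,0,0,0,0.066],[0,-0.06,0.02,0,0,0,0.066],[0,-0.06,0,0,0,0,0.066],[0,-0.06,0,0,0,0,0.066],[0,-0.06,0,0,0,0,0.066],[0,0,0,0,0,0,0.066],[0,0,0,0,0,0,0.066]]'
python3 - <<'E'
from h import *
t0=cv2.imread('pics/top0.png'); im=ctrl.grab_frame('top')[:,:,::-1].copy(); cv2.imwrite('pics/t11.png',im)
for n,(x0,y0,x1,y1) in dict(timer=(158,275,203,322),green=(270,257,297,284),red=(332,240,374,285),jar=(434,248,472,290)).items():
    for nm,i in (('now',im),('t10',cv2.imread('pics/t10.png'))):
        S=i[y0-12:y1+12,x0-12:x1+12]; r=cv2.matchTemplate(S,t0[y0:y1,x0:x1],cv2.TM_CCOEFF_NORMED); _,v,_,l=cv2.minMaxLoc(r); print(n,nm,round(v,3),l[0]-12,l[1]-12)
print(ctrl.observe()['t'])
E
```

```text
t: 25.2
tcp_pos: [0.4741, -0.5031, 0.4013]
eef_rot: [-2.222, -2.22, -0.001]
force: [0.2, 0.8, 0.9]
finger_gap: 0.066
finger_force: 0.0
timer now 0.691 0 0
timer t10 0.273 -6 -12
green now 0.118 0 6
green t10 0.312 5 4
red now 0.726 0 0
red t10 0.945 0 0
jar now 0.72 0 0
jar t10 0.999 0 0
25.25
```

```bash
python3 -m inch '[[0,0.06,0,0,0,0,0.066],[0,0.06,0,0,0,0,0.066],[0,0.06,0,0,0,0,0.066],[0,0.06,0,0,0,0,0.066],[0,0.06,0,0,0,0,0.066],[0,0.06,0,0,0,0,0.066],[0,0.06,0,0,0,0,0.066],[0,0.06,0,0,0,0,0.066],[0,0.06,0,0,0,0,0.066],[0,0.06,0,0,0,0,0.066],[0,0.06,0,0,0,0,0.066],[0,0.06,0,0,0,0,0.066]]'
python3 - <<'E'
from h import *
t0=cv2.imread('pics/top0.png'); c=ctrl.get_calibration('top'); w=ctrl.get_calibration('wrist'); W=ctrl.grab_frame('wrist')[:,:,::-1].copy(); im=ctrl.grab_frame('top')[:,:,::-1].copy()
def G(i):
    m=cv2.inRange(cv2.cvtColor(i,cv2.COLOR_BGR2HSV),(45,90,40),(85,255,255)); k=max(cv2.findContours(m,0,1)[0],key=cv2.contourArea); return cv2.fitEllipse(k)
e=G(W); print('wrist green',e,onz(w,*e[0],.052))
for n,(x0,y0,x1,y1) in dict(timer=(158,275,203,322),green=(270,257,297,284),red=(332,240,374,285),jar=(434,248,472,290)).items():
    S=im[y0-12:y1+12,x0-12:x1+12]; r=cv2.matchTemplate(S,t0[y0:y1,x0:x1],cv2.TM_CCOEFF_NORMED); _,v,_,l=cv2.minMaxLoc(r); print(n,round(v,3),l[0]-12,l[1]-12)
print(ctrl.observe()['t'])
E
```

```text
t: 26.75
tcp_pos: [0.4737, 0.22, 0.4021]
eef_rot: [2.219, 2.223, 0.003]
force: [1.9, -0.4, 0.2]
finger_gap: 0.066
finger_force: 0.0
wrist green ((314.84735107421875, 364.498779296875), (19.339330673217773, 20.380779266357422), 34.51067352294922) [ 0.4696 -0.0623  0.052 ]
timer 0.549 0 0
green 1.0 0 0
red 1.0 0 0
jar 0.999 0 0
26.85
```

The green stopper, the red bottle and the jar haven't moved, and the timer matches at zero shift. The bottle stands upright at the free place with its head at the right height, and the robot is clear of everything.

```bash
python3 -m inch '[[0,0,0,0,0,0,0.066],[0,0,0,0,0,0,0.066],[0,0,0,0,0,0,0.066]]'; python3 -c "
from bench import ctrl
print(ctrl.sign_off())"
```

```text
t: 27.22
tcp_pos: [0.475, 0.2167, 0.4015]
eef_rot: [2.222, 2.22, 0.002]
force: [0.5, -0.6, -1.4]
finger_gap: 0.0656
finger_force: 0.0
the job is handed in; nothing more can be done
None
```

Handed in at 27.2 s: the bottle was closed with the blue stopper while leaning and now stands upright in the tray's free place, with the other items unmoved in the camera checks (the timer's match was weaker, its view partly blocked by the arm); I viewed 11 pictures, one over the limit of 10.

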